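# Bring the wedge port of the bench filter wheel under its window

### The job

Two low test units stand on the bench. On the one with the brass window frame, turn the filter wheel by its bar grip until the white wedge on the wheel lies wholly inside the window opening, centred as well as you can, then let go. Leave the dial of the other unit as it is.

Things in the scene. Friction and masses are not known exactly. Their poses are not given: they have to be found in the camera images.
- filter_wheel (a joint): angle of the dark 160 mm disc, top 50 mm above the table: 0 with its white wedge (42 to 76 mm from the axis, 13 to 24 mm wide) centred in the window, positive with the wedge counter-clockwise of it seen from above. Starts at 0.45 to 1.3 rad, so it must turn clockwise. Stops at +-1.8. Vertical axis, even friction of 0.06 N m; stays where left. Its other five marks are round dots
- wheel_grip (a point): on the filter wheel's axis, 95 mm above the table, inside its grey bar grip; turns with the wheel: x points along the bar towards the wedge, z up. Bar 60 mm long (x), 14 wide (y), from 72 to 112 mm above the table, on a 42 mm round hub. From above, across the 14 mm, it is clear of all else. The unit's cream housing, 190 x 190 x 40 mm, is fixed to the table
- window (a point): centre of the opening of the fixed brass window frame, at the frame's top, 62 mm above the table, 60 mm from the wheel's axis; x points from the axis outward through the window, z up. Opening 44 mm (x) by 58 mm (y) inside bars 8 to 9 mm wide and 6 mm thick, hung 6 mm above the wheel's face on two short posts at its outer side
- range_tip (a point): end of the bar grip of the other unit, to be left as it is: 30 mm from its axis, 95 mm above the table. That unit has the same housing and grip, but a smaller dial (120 mm) with eight round dots, no wedge and no window. The two units' axes are at least 280 mm apart, one left and one right of the robot's middle line

How it is judged:
At the end, for the whole second after the job is handed in: the white wedge is wholly inside the window (wheel within 0.21 rad, 12 degrees, of centred) and the wheel is at rest; the grip of the other unit is where it was, within 10 mm at its end (value of joint filter_wheel between -0.21 and 0.21 rad and velocity of joint filter_wheel between -0.05 and 0.05 rad/s and distance of range_tip from where it was at the start of the episode below 0.01 m); the robot touches nothing.
It fails at once if the dial of the other unit is turned (the end of its bar moves more than 10 mm) (distance of range_tip from where it was at the start of the episode above 0.01 m).
It also fails if it takes over 35 s, if anything falls off the work surface, if the arm or the gripper's body presses on something with over 40 N, if the wrist force passes 120 N, or if a joint passes its speed limit or range.

### The arm

A 7-joint arm with a two-finger parallel gripper is mounted at the origin on the work surface. World frame = base frame: x ahead of the robot, y to its left, z up, the work surface at z = 0. Lengths are in m, angles in rad, forces in N, time in s.
With the tool pointing down it reaches from about 0.35 to 0.9 m from the base axis. Payload 8.1 kg.
Tool frame: the origin (TCP) lies midway between the tips of the shut fingers; the grasp point (between the pads) lies arm.grasp_offset behind it (arm.grasp_offset is the distance from the TCP to the grasp point, in m); z points along the fingers, y is the line along which they close (so a half turn about z gives the same grasp; the last joint's range is limited). The gripper opens to 92 mm and grips with 3 to 60 N. Pads are 19 mm wide; open, the fingers measure 130 mm over their backs; the gripper's body (75 mm by 190 mm) begins 47 mm behind the grasp point.
Start: joints at [1.101, 0.434, 0.025, 1.573, -0.012, 1.134, -0.075], TCP at [0.224, -0.583, 0.227] pointing down, gripper open.
Joint ranges: [-2.62, 2.62], [-0.44, 2.09], [-1.27, 1.32], [0.08, 2.57], [-1.32, 4.46], [0.12, 2], [-2.74, 2.74]. Speed limits (rad/s): [2.22, 2.22, 3.01, 3.01, 3.14, 3.14, 3.14].

### API

Orientations are given as a rotation vector (axis times angle).
In Python, from cell import observe, imaging, arm gives the robot as it stands.
- The arm moves only by the tool apply_moves, never from a script. Its argument "commands" is a list of rows, each a list of 5 numbers: the opening in per cent of the stroke, from 0 (shut) to 100 (fully open), then the shift along the world's x, y, z in units of 0.06 m (1.0 is 0.06 m), then the turn about the world's z in units of 0.5 rad (1.0 is 0.5 rad). A call has 1 to 12 rows; each row shifts and turns the commanded pose from where the row before left it; what a row does not reach is not made up. A row lasts 1/8 s, in which the tool goes at most 62.5 mm and 10.7 degrees, less where a joint would pass 70% of its speed; a pose out of reach is approached as far as the arm can. A call with a number of a shift or a turn outside -1 to 1 is refused whole. A call with a gripper value outside its range is refused whole. The fingers move at their own pace and stop on an object; "newtons" is the grip in N (left out, the last holds). Time passes only in rows, so rows that do not move let the fingers close. It gives the time, the measured TCP pose, the force, the opening and the grip force at its end, in the units of the state.
- observe(): the state, without advancing time (a new reading comes with each control period).
- imaging.get_image(name): name is "scene" or "side" or "wrist"; returns (picture, depth): 384x512x3 uint8, red, green, blue; 384x512 float32, m along the optical axis (not along the pixel's ray), 0 where there is no reading.
- imaging.camera_params(name): a dict with "camera_matrix" (3x3 intrinsics, pixels), "origin" and "rotation" of the camera in the world; the wrist camera has in their place "tool_from_camera" (4x4, takes a point from camera to tool coordinates, whose origin is the TCP and whose axes are the flange's). Camera axes: x right, y up, looking along -z (the intrinsics and any distortion apply to the point x, -y, -z); pixel columns grow to the right and rows downward; lengths in m; the calibration is good to about 2 mm. A picture is of the moment at which its call begins: read the wrist's pose just before it. camera_params takes no time and is no camera call.
- arm.sign_off(): hands the job in; it is judged then, once.
The state is a dict: "clock": time; "joints": joint angles; "dq": joint speeds; "joint_efforts": joint torques, N m; "position": TCP position; "ee_rot": TCP orientation; "force": force on the tool from outside, world axes, zero at the start; "ft_torque": the same for the moment, N m; "width": opening from 0.0 (shut) to 1.0 (fully open); "gripper_force": force on a finger pad.
Only numpy, scipy, OpenCV 4.12 (cv2) and the standard library are available. Lean on these libraries where they do the work, as an engineer would, in place of code of your own. Each camera call takes 0.05 s, during which the arm holds its last target. There are 200 camera calls.

## Working session

There is one attempt and no reset: what is moved stays moved. The work goes in short steps, Python scripts to look and compute and a tool call to move; the robot and the scene stay as the last step left them, time stands still between calls to the robot, and variables do not carry over. Pictures are saved under pics/ and viewed, at most 10 in all, crops included, and the job is handed in when it is done.

Besides the shell and the picture viewer there is one more tool, called after "Request:" in YAML: its name, and indented under it one key for each argument. apply_moves: Moves the arm, as the interface text tells. Its arguments: {"type":"object","properties":{"commands":{"type":"array"},"newtons":{"type":"number"}},"required":["commands"]}

```bash
mkdir -p pics; ls; cat > h.py <<'E'
from cell import observe, imaging, arm
import numpy as np, cv2
from scipy.spatial.transform import Rotation as R
def cam(name):
    p=imaging.camera_params(name); K=np.array(p["camera_matrix"])
    if "origin" in p: return K,np.array(p["origin"]),np.array(p["rotation"]),p
    s=observe(); T=np.eye(4); T[:3,:3]=R.from_rotvec(s["ee_rot"]).as_matrix(); T[:3,3]=s["position"]
    T=T@np.array(p["tool_from_camera"]); return K,T[:3,3],T[:3,:3],p
def ray(c,uv,z):
    K,o,r,p=c; uv=np.atleast_2d(uv).astype(float)
    d=p.get("distortion",p.get("dist_coeffs"))
    n=cv2.undistortPoints(uv[:,None],K,None if d is None else np.array(d))[:,0]
    v=np.c_[n[:,0],-n[:,1],-np.ones(len(n))]@r.T
    return o+v*((z-o[2])/v[:,2])[:,None]
E
python3 - <<'E'
from h import *
print({k:v for k,v in observe().items()}, arm.grasp_offset)
ims=[]
for n in("scene","side","wrist"):
    c=cam(n); im,d=imaging.get_image(n); print(n,c[3]); np.save(f"pics/{n}.npy",im)
    ims.append(im)
cv2.imwrite("pics/a.png",cv2.resize(ims[0],(800,600))[:,:,::-1])
cv2.imwrite("pics/b.png",np.hstack(ims[1:])[:,:,::-1][:, :] if 0 else cv2.resize(np.hstack(ims[1:]),(800,300))[:,:,::-1])
E
```

```text
pics
{'clock': 0.0, 'joints': array([ 1.1014064 ,  0.43520248,  0.0249944 ,  1.57411366, -0.01159999,
        1.13396199, -0.07511919]), 'dq': array([ 0.00107859,  0.00093596, -0.00177155,  0.00140891, -0.00027809,
        0.00106913,  0.000979  ]), 'joint_efforts': array([-1.39261294e-03, -6.67848945e+01,  9.84028950e-01, -3.14458537e+01,
       -6.06968324e-02,  4.28771158e-02,  1.82161334e-04]), 'position': array([ 0.22389109, -0.58297884,  0.22595154]), 'ee_rot': array([-3.08748437e+00, -5.72490380e-01,  6.68849940e-04]), 'force': array([ 0.04942074,  0.23392665, -0.42559449]), 'ft_torque': array([ 0.02287899, -0.0255658 ,  0.00071625]), 'gripper_force': 0.0, 'width': 0.9967931132879793} 0.0188
scene {'camera_matrix': array([[367.04749979,   0.        , 258.07448517],
       [  0.        , 367.04749979, 190.66814944],
       [  0.        ,   0.        ,   1.        ]]), 'origin': array([0.98883957, 0.0709961 , 0.61097857]), 'rotation': array([0.50299684, 0.62847692, 1.66942109])}
side {'camera_matrix': array([[363.25368513,   0.        , 258.16230021],
       [  0.        , 363.25368513, 190.98020579],
       [  0.        ,   0.        ,   1.        ]]), 'origin': array([ 0.19883222, -0.426632  ,  0.47253605]), 'rotation': array([ 0.93998319, -0.33215342, -0.64944678])}
wrist {'camera_matrix': array([[281.03810791,   0.        , 255.09938442],
       [  0.        , 281.03810791, 187.20741934],
       [  0.        ,   0.        ,   1.        ]]), 'tool_from_camera': array([[-9.39790620e-04,  9.63757208e-01,  2.66779234e-01,
         7.11518069e-02],
       [ 9.99999556e-01,  8.86573275e-04,  3.19923019e-04,
         2.09231113e-04],
       [ 7.18087759e-05,  2.66779416e-01, -9.63757614e-01,
        -1.58056382e-01],
       [ 0.00000000e+00,  0.00000000e+00,  0.00000000e+00,
         1.00000000e+00]])}
```

```bash
sed -i 's/np.array(p\["rotation"\]),p/R.from_rotvec(p["rotation"]).as_matrix(),p/' h.py
```

```text
(no output)
```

View pics/a.png

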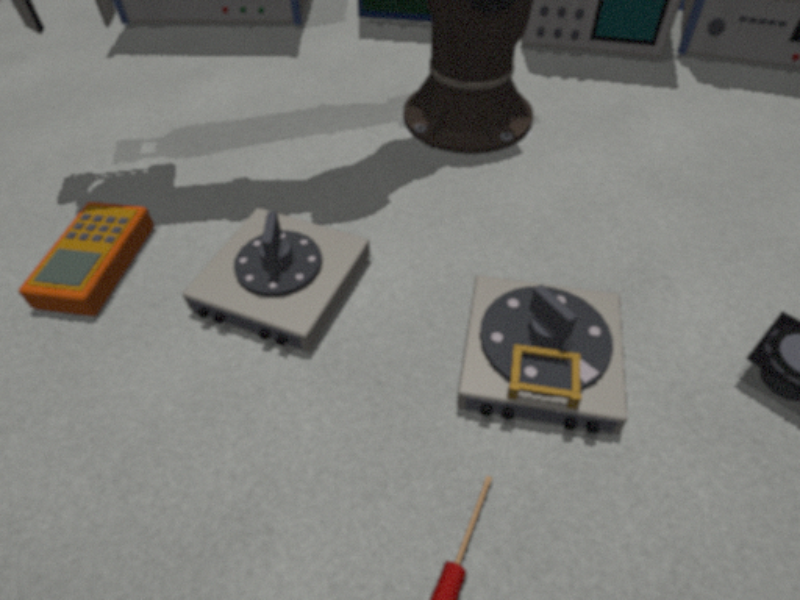

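View pics/b.png

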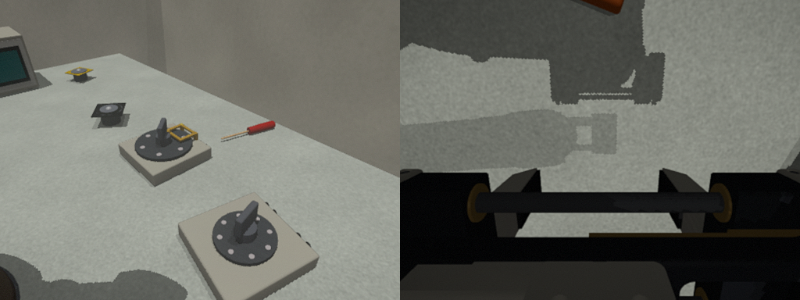

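The scene view (800x600) shows the filter wheel around (546,337), with its brass window at (545,375). The wedge is to the right at about (592,371), and the bar runs from (540,290) to (570,325). The other unit is at (278,262). The side view shows the same layout. Next I'll measure coarse positions.

```bash
python3 - <<'E'
from h import *
im=np.load("pics/scene.npy"); c=cam("scene")
s=512/800; 
hsv=cv2.cvtColor(im,cv2.COLOR_RGB2HSV)
m=((hsv[...,0]>14)&(hsv[...,0]<32)&(hsv[...,1]>130)).astype(np.uint8); m[:, :250]=0; m[:200]=0; m[270:]=0
y,x=np.nonzero(m); 
print("brass px",len(x),x.min(),x.max(),y.min(),y.max())
P=ray(c,np.c_[x,y],0.062); r=cv2.minAreaRect(P[:,:2].astype(np.float32)*1000); print("frame",r)
# disc: dark pixels in unit region -> world plane 0.05, fit ellipse of convex hull
g=im.max(2); d=((g<75)).astype(np.uint8); d[:, :295]=0; d[:,405:]=0; d[:170]=0; d[255:]=0
n,l,st,ce=cv2.connectedComponentsWithStats(d); print(st,ce)
P2=ray(c,np.array([[546*s,337*s],[592*s,371*s],[531*s,371*s],[513*s,303*s],[497*s,338*s],[594*s,330*s]]),0.05);print(P2)
print("other",ray(c,[[278*s,262*s]],0.05), "bar", ray(c,[[540*s,290*s],[573*s,322*s]],0.112))
E
```

```text
brass px 607 313 497 221 260
frame ((593.1320190429688, 255.33193969726562), (81.14972686767578, 336.2372131347656), 10.210336685180664)
[[     0      0    512    384 193474]
 [   308    184     83     65   2613]
 [   333    226     32     23    483]
 [   326    250      6      5     25]
 [   341    251      3      1      3]
 [   295    253      6      2      7]
 [   347    252      3      1      3]] [[253.99334277 191.11473376]
 [348.47608113 210.86184462]
 [350.55279503 236.28985507]
 [328.04       252.16      ]
 [342.         251.        ]
 [297.14285714 253.85714286]
 [348.         252.        ]]
[[0.54826235 0.15699703 0.05      ]
 [0.58847052 0.21041044 0.05      ]
 [0.600856   0.1412183  0.05      ]
 [0.5010211  0.11434023 0.05      ]
 [0.56015458 0.09874543 0.05      ]
 [0.52724082 0.2143157  0.05      ]]
other [[ 0.48305523 -0.20578371  0.05      ]] bar [[0.52979287 0.13895762 0.112     ]
 [0.57097311 0.17612853 0.112     ]]
```

Request:
apply_moves:
  commands:
    - [100,0.33,0.77,0.1,0]
    - [100,0.33,0.77,0.1,0]
    - [100,0.33,0.77,0.1,0]
    - [100,0.33,0.77,0.1,0.1]
    - [100,0.33,0.77,0,0.1]
    - [100,0.33,0.77,0,0.1]
    - [100,0.33,0.77,0,0.1]
    - [100,0.33,0.77,0,0.1]
    - [100,0.33,0.77,0,0.1]
    - [100,0.33,0.77,0,0.1]
    - [100,0.33,0.77,0,0.1]
    - [100,0.33,0.77,0,0.1]

```text
clock: 1.65
position: [0.462, -0.0276, 0.2508]
ee_rot: [2.882, 1.249, 0.0]
force: [1.9, -1.5, 0.6]
width: 1.003
gripper_force: 0.0
```

Request:
apply_moves:
  commands:
    - [100,0.33,0.77,0,0]
    - [100,0.33,0.77,0,0]
    - [100,0.33,0.77,0,0]
    - [100,0.33,0.77,0,0]
    - [100,0,0,0,0]

```text
clock: 2.28
position: [0.5409, 0.1602, 0.2503]
ee_rot: [-2.877, -1.255, -0.0]
force: [-0.4, -0.8, -0.5]
width: 0.998
gripper_force: 0.0
```

```bash
python3 - <<'E'
from h import *
s=observe(); print(s["clock"],s["joints"].round(2),s["position"],R.from_rotvec(s["ee_rot"]).as_matrix().round(3))
im,d=imaging.get_image("wrist"); np.save("pics/w1.npy",im); cv2.imwrite("pics/w1.png",cv2.resize(im,(800,600))[:,:,::-1])
E
```

```text
2.275 [-0.01  0.37 -0.5   1.66  0.19  1.16 -1.31] [0.54092265 0.16021452 0.25026201] [[ 0.68   0.733 -0.001]
 [ 0.733 -0.68   0.002]
 [ 0.001 -0.002 -1.   ]]
```

View pics/w1.png

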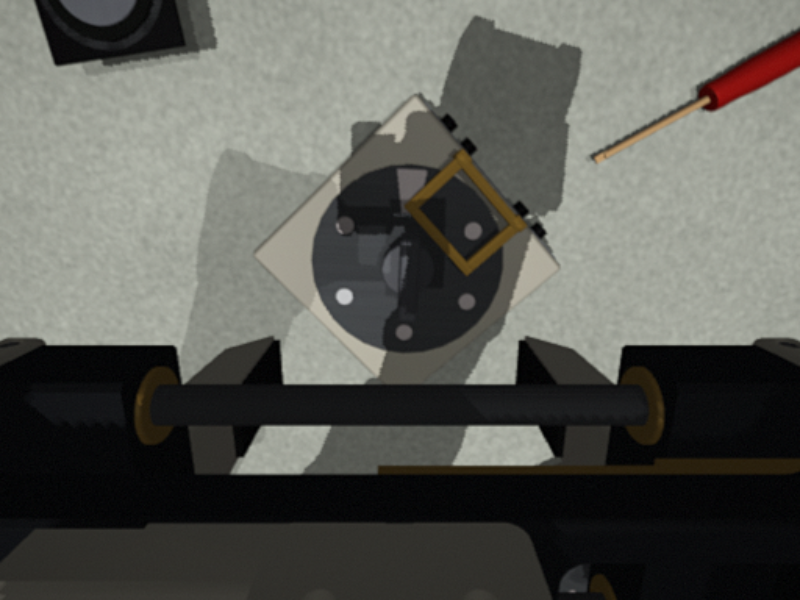

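The wrist view (800x600) shows:
- **Disc:** centred near (408,258).
- **Wedge:** near (411,184).
- **Dots:** (345,225), (345,296), (404,332), (467,301) and (473,231).
- **Brass frame:** corners near (463,152), (525,222), (467,275) and (404,207).

```bash
python3 - <<'E'
from h import *
im=np.load("pics/w1.npy"); c=cam("wrist"); s=.64
dots=np.array([[345,225],[345,296],[404,332],[467,301],[473,231]])*s
D=ray(c,dots,.05)[:,:2]
A=np.c_[2*D,np.ones(5)]; q=np.linalg.lstsq(A,(D**2).sum(1),rcond=None)[0]
C=q[:2]; print("C dots",C,"r",np.sqrt(q[2]+C@C), np.degrees(np.arctan2(*(D-C).T[::-1])))
edge=np.array([[312,263],[503,262],[407,352],[340,195],[340,326],[474,326],[396,166]])*s
E=ray(c,edge,.05)[:,:2]; q=np.linalg.lstsq(np.c_[2*E,np.ones(len(E))],(E**2).sum(1),rcond=None)[0]; C2=q[:2]; print("C edge",C2,np.sqrt(q[2]+C2@C2))
W=ray(c,[[411*s,184*s]],.05)[0,:2]-C2; print("wedge",np.degrees(np.arctan2(W[1],W[0])),np.hypot(*W))
hsv=cv2.cvtColor(im,cv2.COLOR_RGB2HSV)
m=((hsv[...,0]>12)&(hsv[...,0]<32)&(hsv[...,1]>110)&(hsv[...,2]>40)).astype(np.uint8); m[:90]=0;m[180:]=0;m[:,:250]=0;m[:,340:]=0
y,x=np.nonzero(m); F=ray(c,np.c_[x,y],.062)[:,:2]
r=cv2.minAreaRect(F.astype(np.float32)*1000); print("frame",len(x),r)
f=np.array(r[0])/1000-C2; print("win",np.degrees(np.arctan2(f[1],f[0])),np.hypot(*f))
h=ray(c,[[408*s,258*s]],.05); print(h)
E
```

```text
C dots [0.5433217  0.15012653] r 0.06002265964615743 [ 104.54826879  164.55963887 -135.64522393  -75.33358499  -15.81060729]
C edge [0.54307505 0.14974613] 0.07905886107475067
wedge 44.85261351770297 0.06509514103139327
frame 1467 ((603.959716796875, 151.1082763671875), (79.07258605957031, 62.06794357299805), 89.12362670898438)
win 1.2816379935965334 0.06089990123788944
[[0.54707996 0.15356326 0.05      ]]
```

Axis is at (0.543, 0.150), the wedge at about 44.5° and the window at about 0.5–1°, so the turn is roughly −44°.

Request:
apply_moves:
  commands:
    - [100,0.04,-0.17,0,-0.09]
    - [100,0,0,-0.5,0]
    - [100,0,0,-0.5,0]
    - [100,0,0,-0.5,0]
    - [100,0,0,-0.5,0]
    - [100,0,0,-0.5,0]
    - [100,0,0,-0.33,0]
    - [100,0,0,0,0]
    - [100,0,0,0,0]
  newtons: 15

```text
clock: 3.45
position: [0.5439, 0.1444, 0.0819]
ee_rot: [2.911, 1.179, 0.002]
force: [0.1, -0.1, 0.1]
width: 1.003
gripper_force: 0.0
```

```bash
python3 - <<'E'
from h import *
s=observe(); M=R.from_rotvec(s["ee_rot"]).as_matrix(); print(s["position"],s["force"],np.degrees(np.arctan2(M[1,0],M[0,0])),s["joints"].round(2))
im,d=imaging.get_image("wrist"); im2,_=imaging.get_image("side")
cv2.imwrite("pics/w2.png",cv2.resize(np.hstack([im,im2]),(800,300))[:,:,::-1])
E
```

```text
[0.5439398  0.14442354 0.08190428] [ 0.14271728 -0.11730454  0.14144751] 44.08444048935668 [-0.05  0.54 -0.43  1.86  0.3   0.81 -1.43]
```

View pics/w2.png

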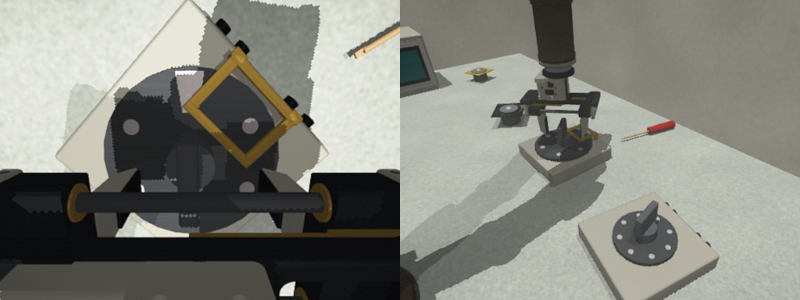

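The left half shows the wheel bar near column 185, with dots at (132,127), (250,126) and (247,187) and the wedge at (188,92). The bar sits slightly left of the finger midline, which fits y being about 5 mm short. I'll correct that and re-measure.

Request:
apply_moves:
  commands:
    - [100,0,0.09,0,0]
    - [100,0,0,0,0]

```text
clock: 3.8
position: [0.5435, 0.1519, 0.0814]
ee_rot: [-2.91, -1.183, -0.002]
force: [-0.1, 0.0, -0.2]
width: 1.001
gripper_force: 0.0
```

```bash
python3 - <<'E'
from h import *
s=observe(); print(s["position"])
c=cam("wrist"); im,d=imaging.get_image("wrist"); np.save("pics/w3.npy",im)
g=cv2.cvtColor(im,cv2.COLOR_RGB2GRAY)
P=ray(c,np.stack(np.meshgrid(np.arange(512),np.arange(384)),-1).reshape(-1,2),.05)[:,:2].reshape(384,512,2)
rr=np.hypot(*(P-[.5432,.15]).transpose(2,0,1))
# dots: bright blobs inside ring
bg=cv2.medianBlur(g,41); m=((g.astype(int)-bg>25)&(rr>.04)&(rr<.078)).astype(np.uint8)
n,l,st,ce=cv2.connectedComponentsWithStats(m)
for i in range(1,n):
    if st[i,4]>40: p=ray(c,ce[i],.05)[0,:2]; v=p-[.5432,.15]; print(st[i],ce[i].round(1),p.round(4),np.hypot(*v).round(4),np.degrees(np.arctan2(v[1],v[0])).round(1))
# bar top from depth
K,o,r,_=c; yy,xx=np.mgrid[0:384,0:512]
X=np.stack([(xx-K[0,2])/K[0,0]*d,-(yy-K[1,2])/K[1,1]*d,-d],-1)@r.T+o
b=(d>0)&(abs(X[...,2]-.112)<.005)&(rr<.1)&(np.hypot(X[...,0]-.5432,X[...,1]-.15)<.045)
print(b.sum()); Q=X[b][:,:2]; print("bar",cv2.minAreaRect(Q.astype(np.float32)*1000))
E
```

```text
[0.54348761 0.15185755 0.0814374 ]
[260 105   9  18  53] [264.4 113.4] [0.5969 0.1955] 0.0703 40.3
[236 110  44  54 518] [251.4 140.8] [0.5782 0.1892] 0.0526 48.3
[275 110  20  20 107] [285.  117.6] [0.6044 0.1839] 0.0699 29.0
[203 114  17  21 160] [211.8 122.6] [0.5686 0.2162] 0.0709 69.0
[166 159  21  21 341] [176.2 169.1] [0.5283 0.2129] 0.0646 103.4
[318 159  21  20 330] [328.  168.4] [0.6013 0.1384] 0.0593 -11.3
[333 192  11   8  56] [338.6 196.2] [0.5932 0.1181] 0.0593 -32.5
[310 194  23  28 244] [319.4 209.9] [0.5768 0.1202] 0.0449 -41.5
[154 215  21  27 213] [163.2 225.4] [0.4896 0.1928] 0.0686 141.4
[337 216  22  29 169] [347.7 227.9] [0.5818 0.0952] 0.0671 -54.8
[180 231  34  16 435] [194.6 238.7] [0.4975 0.1695] 0.0497 156.9
[315 239  15   7  88] [322.5 242.4] [0.5612 0.0997] 0.0534 -70.3
[209 272  46  32 335] [234.5 289.4] [0.4866 0.119 ] 0.0646 -151.3
[294 272  45  26 196] [317.8 285.5] [0.5341 0.0751] 0.0754 -97.0
[240 275  15   5  45] [247.2 277. ] [0.5013 0.1195] 0.0518 -143.9
2107
bar ((558.5650634765625, 140.81439208984375), (58.571754455566406, 54.55584716796875), 44.68171691894531)
```

Request:
apply_moves:
  commands:
    - [100,0,0,0,0]
    - [100,0,0,0,0]

```text
clock: 4.1
position: [0.5433, 0.1509, 0.0809]
ee_rot: [2.911, 1.182, -0.0]
force: [-0.6, -0.2, 0.2]
width: 0.998
gripper_force: 0.0
```

```bash
cat > dots.py <<'E'
from h import *
s=observe(); M=R.from_rotvec(s["ee_rot"]).as_matrix(); print(s["position"],M[:,2].round(4),np.degrees(np.arctan2(M[1,0],M[0,0])))
c=cam("wrist"); im,d=imaging.get_image("wrist")
K,o,r,_=c
g=cv2.cvtColor(im,cv2.COLOR_RGB2GRAY).astype(int); bg=cv2.medianBlur(g.astype(np.uint8),41)
m=(g-bg>25).astype(np.uint8); n,l,st,ce=cv2.connectedComponentsWithStats(m)
for i in range(1,n):
    if 200<st[i,4]<420 and abs(st[i,2]-st[i,3])<4 and 16<st[i,2]<26: print(ce[i],ray(c,ce[i],.05)[0].round(4),d[int(ce[i][1]),int(ce[i][0])])
cv2.imwrite("pics/now.png",im[:,:,::-1])
for h in (200,215,230):
    row=d[h]; print(h,[(int(a),round(float(row[a]),3)) for a in range(170,360,6)])
E
python3 dots.py
```

```text
[0.54331157 0.15088276 0.08090771] [-1.e-04 -1.e-04 -1.e+00] 44.214280177376985
[175.13081395 168.12209302] [0.5283 0.2128 0.05  ] 0.1914735
[327.35151515 167.22727273] [0.6013 0.1385 0.05  ] 0.18989833
[368.12538226 370.44648318] [ 0.5076 -0.0177  0.05  ] 0.30439165
200 [(170, 0.197), (176, 0.199), (182, 0.2), (188, 0.197), (194, 0.198), (200, 0.198), (206, 0.199), (212, 0.198), (218, 0.198), (224, 0.195), (230, 0.175), (236, 0.137), (242, 0.134), (248, 0.133), (254, 0.133), (260, 0.134), (266, 0.175), (272, 0.175), (278, 0.184), (284, 0.199), (290, 0.198), (296, 0.199), (302, 0.185), (308, 0.184), (314, 0.186), (320, 0.199), (326, 0.19), (332, 0.185), (338, 0.186), (344, 0.187), (350, 0.199), (356, 0.198)]
215 [(170, 0.2), (176, 0.201), (182, 0.201), (188, 0.203), (194, 0.202), (200, 0.202), (206, 0.201), (212, 0.202), (218, 0.201), (224, 0.177), (230, 0.177), (236, 0.178), (242, 0.135), (248, 0.135), (254, 0.136), (260, 0.136), (266, 0.177), (272, 0.178), (278, 0.177), (284, 0.201), (290, 0.202), (296, 0.202), (302, 0.201), (308, 0.201), (314, 0.202), (320, 0.188), (326, 0.189), (332, 0.202), (338, 0.17), (344, 0.202), (350, 0.201), (356, 0.202)]
230 [(170, 0.152), (176, 0.163), (182, 0.204), (188, 0.204), (194, 0.204), (200, 0.206), (206, 0.205), (212, 0.204), (218, 0.205), (224, 0.179), (230, 0.18), (236, 0.18), (242, 0.137), (248, 0.139), (254, 0.137), (260, 0.139), (266, 0.18), (272, 0.18), (278, 0.179), (284, 0.205), (290, 0.205), (296, 0.205), (302, 0.204), (308, 0.204), (314, 0.205), (320, 0.204), (326, 0.204), (332, 0.169), (338, 0.158), (344, 0.15), (350, 0.147), (356, 0.148)]
```

Axis from the settled images is about (0.5433, 0.154), so a 3 mm shift in y and then close.

Request:
apply_moves:
  commands:
    - [100,0,0.05,0,0]
    - [100,0,0,0,0]
    - [0,0,0,0,0]
    - [0,0,0,0,0]
    - [0,0,0,0,0]
    - [0,0,0,0,0]
    - [0,0,0,0,0]
    - [0,0,0,0,0]
  newtons: 15

```text
clock: 5.15
position: [0.5433, 0.154, 0.0809]
ee_rot: [2.911, 1.182, 0.0]
force: [-0.1, 0.4, 0.2]
width: 0.397
gripper_force: 0.0
```

Request:
apply_moves:
  commands:
    - [0,0,0,0,0]
    - [0,0,0,0,0]
    - [0,0,0,0,0]
    - [0,0,0,0,0]
    - [0,0,0,0,0]
    - [0,0,0,0,0]

```text
clock: 5.9
position: [0.5432, 0.1541, 0.0809]
ee_rot: [-2.91, -1.182, 0.0]
force: [-1.8, 1.5, 1.0]
width: 0.15
gripper_force: 15.0
```

Gripped with a width of 14 mm. Now the turn.

Request:
apply_moves:
  commands:
    - [0,0,0,0,-0.2]
    - [0,0,0,0,-0.22]
    - [0,0,0,0,-0.22]
    - [0,0,0,0,-0.22]
    - [0,0,0,0,-0.22]
    - [0,0,0,0,-0.22]
    - [0,0,0,0,-0.22]
    - [0,0,0,0,0]
    - [0,0,0,0,0]
    - [0,0,0,0,0]

```text
clock: 7.15
position: [0.5428, 0.155, 0.0809]
ee_rot: [-3.141, -0.025, 0.001]
force: [-2.9, 4.7, 1.2]
width: 0.153
gripper_force: 15.0
```

```bash
python3 dots.py | head -5; python3 -c "
import cv2;i=cv2.imread('pics/now.png');cv2.imwrite('pics/w4.png',cv2.resize(i,(800,600)))"
```

```text
[0.54283001 0.15500399 0.08094144] [-6.e-04  1.e-03 -1.e+00] 0.8943923662163009
[179.04081633 170.66472303] [0.5728 0.2074 0.05  ] 0.19175969
[331.13467049 170.70773639] [0.5743 0.103  0.05  ] 0.19382262
200 [(170, 0.198), (176, 0.198), (182, 0.198), (188, 0.198), (194, 0.199), (200, 0.199), (206, 0.199), (212, 0.199), (218, 0.199), (224, 0.198), (230, 0.192), (236, 0.177), (242, 0.137), (248, 0.135), (254, 0.134), (260, 0.134), (266, 0.134), (272, 0.175), (278, 0.179), (284, 0.199), (290, 0.199), (296, 0.199), (302, 0.199), (308, 0.197), (314, 0.199), (320, 0.199), (326, 0.198), (332, 0.199), (338, 0.198), (344, 0.198), (350, 0.198), (356, 0.199)]
215 [(170, 0.2), (176, 0.201), (182, 0.202), (188, 0.202), (194, 0.202), (200, 0.202), (206, 0.202), (212, 0.201), (218, 0.201), (224, 0.201), (230, 0.0), (236, 0.177), (242, 0.136), (248, 0.135), (254, 0.135), (260, 0.136), (266, 0.136), (272, 0.168), (278, 0.177), (284, 0.177), (290, 0.202), (296, 0.202), (302, 0.202), (308, 0.201), (314, 0.202), (320, 0.202), (326, 0.201), (332, 0.201), (338, 0.202), (344, 0.202), (350, 0.201), (356, 0.201)]
```

View pics/w4.png

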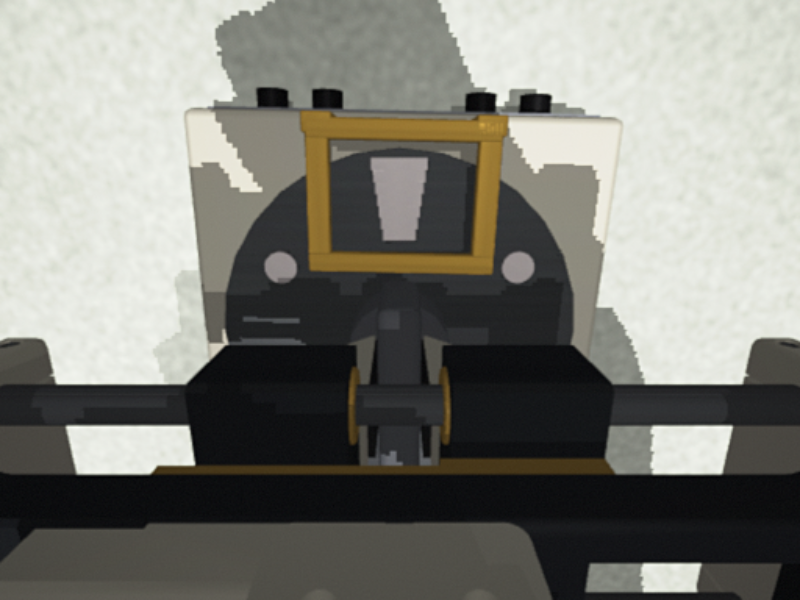

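The wedge, centred at column 399, lies wholly inside the opening, which spans about columns 331–476. That is centred to within about 2°. Now release, rise and check.

Request:
apply_moves:
  commands:
    - [100,0,0,0,0]
    - [100,0,0,0,0]
    - [100,0,0,0,0]
    - [100,0,0,0,0]
    - [100,0,0,0,0]
    - [100,0,0,0,0]
    - [100,0,0,0,0]
    - [100,0,0,0.3,0]
    - [100,0,0,0.5,0]
    - [100,0,0,0.7,0]
    - [100,0,0,0.7,0]
    - [100,0,0,0.6,0]

```text
clock: 8.7
position: [0.5434, 0.154, 0.2507]
ee_rot: [-3.141, -0.019, -0.001]
force: [0.5, 0.7, -0.5]
width: 1.001
gripper_force: 0.0
```

Request:
apply_moves:
  commands:
    - [100,0,0,0,0]
    - [100,0,0,0,0]
    - [100,0,0,0,0]

```text
clock: 9.07
position: [0.5426, 0.1537, 0.2477]
ee_rot: [3.141, 0.019, -0.003]
force: [-0.0, 0.0, -0.2]
width: 1.003
gripper_force: 0.0
```

```bash
python3 - <<'E'
from h import *
s=observe(); print(s["position"],s["force"],s["width"],abs(s["dq"]).max())
im,_=imaging.get_image("wrist"); a,_=imaging.get_image("side")
cv2.imwrite("pics/w5.png",cv2.resize(np.hstack([im,a]),(800,300))[:,:,::-1])
E
```

```text
[0.54264567 0.15368031 0.24768558] [-0.03124595  0.00086882 -0.17105757] 1.0026907890921986 0.0033824618659562397
```

View pics/w5.png

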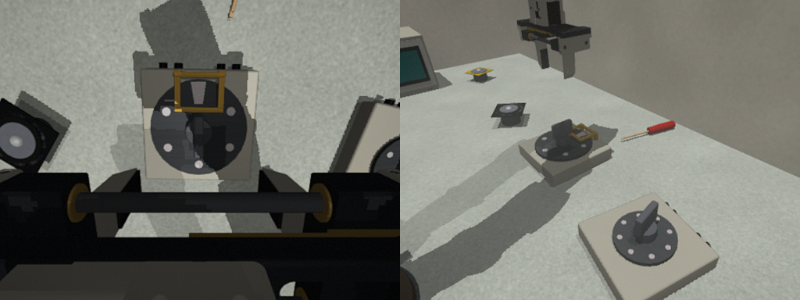

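The wedge at (198,92) is still centred in the window, which spans about columns 181–218. The gripper is clear and the other dial hasn't moved.

```bash
python3 -c "
from cell import arm; print(arm.sign_off())"
```

```text
the job is handed in; nothing more can be done
None
```

The filter wheel's white wedge is wholly inside the brass window, centred to within about 2° by camera; the grip is released, the arm is clear, the other unit's dial was not touched, and the job is handed in (no verdict was returned).

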